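# Fit the pull sleeve and hold a sampler's sprung rod at its mark

## Robot

A 7-joint arm with a two-finger parallel gripper is mounted at the origin on the work surface. World frame = base frame: x ahead of the robot, y to its left, z up, the work surface at z = 0. Lengths are in m, angles in degrees, forces in N, time in s.
With the tool pointing down it reaches from about 0.425 to 0.875 m from the base axis. Payload 4.7 kg.
Tool frame: the origin (TCP) lies on the centre line of the jaws, within the pads' length; the fingertips stand env.tips_ahead ahead of it and the grasp point (between the pads) lies 11 mm behind it (env.tips_ahead is the distance from the TCP to the fingertips, in m); z points along the fingers, y is the line along which they close (so a half turn about z gives the same grasp; the last joint's range is limited). The gripper opens to 87 mm and grips with 3 to 60 N. Pads are 19 mm wide; open, the fingers measure 117 mm over their backs; the gripper's body (75 mm by 190 mm) begins 51 mm behind the grasp point.
Start: joints at [-75.224, 18.392, -4.016, 83.108, 1.295, 78.541, -3.26], TCP at [0.157, 0.631, 0.231] pointing down, gripper open.
Joint ranges: [-163.93, 163.93], [-17.29, 119.83], [-79.2, 71.16], [3.27, 140.29], [-89.18, 269.18], [5.43, 117.66], [-154.24, 154.24]. Speed limits (degrees/s): [147.25, 147.25, 180, 180, 180, 180, 180].

## Interface

Orientations are given as [roll, pitch, yaw] about the fixed x, y, z axes, in that order (R = Rz(yaw) Ry(pitch) Rx(roll)).
In Python, from bench import env, imaging gives the robot as it stands.
- The arm moves only by the tool arm_command, never from a script. Its argument "commands" is a list of rows, each an object with "travel": the shift along the tool's x, y, z as a fraction of full scale, a list of three; "rot": the turn, a rotation vector about the tool's x, y, z as a fraction of full scale, a list of three. A call has 1 to 12 rows; each row is the pose to reach, as a shift and turn from the pose commanded when the call began, along the tool's axes at that moment; what a row does not reach only later rows make up. Full scale, the value 1, is 10 cm for a shift and 30 degrees for a turn. A row lasts 1/12 s, in which the tool goes at most 41.7 mm and 7.16 degrees, less where a joint would pass 70% of its speed; a pose out of reach is approached as far as the arm can. A call with a number of a shift or a turn outside -1 to 1 is refused whole. A call with a gripper value outside its range is refused whole. "jaw" is the opening, from 0 (shut) to 1 (fully open), set as the call begins (left out, the last holds). The fingers move at their own pace and stop on an object; "grip_force" is the grip in N (left out, the last holds). Time passes only in rows, so rows that repeat a pose let the fingers close. It gives the time, the measured TCP pose, the force, the opening and the grip force at its end, in the units of the state.
- env.observe(): the state, without advancing time (a new reading comes with each control period).
- imaging.camera(name): name is "side" or "top" or "wrist"; returns a dict with "frame" (384x512x3 uint8, red, green, blue), "z_map" (384x512 float32, m along the optical axis (not along the pixel's ray), 0 where there is no reading), "vertical_fov" (degrees; the focal length in pixels is half the picture's height over the tangent of half this angle, whatever the lens; pixels are square), "cx", "cy" (the principal point, pixels), "pose" (4x4, takes a point from camera to world coordinates). Camera axes: x right, y down, z forward; pixel columns grow to the right and rows downward; lengths in m; the calibration is good to about 2 mm. The wrist camera is an equidistant fisheye: a pixel r from the principal point sees the ray r / f radians off the axis. A picture is of the moment at which its call begins.
- env.finish_job(): hands the job in; it is judged then, once.
Trained networks look in a picture, given as the dict that the camera call returned (one of the last four; its "shot" number tells which), for a name from the list of things; names that differ only in an ending like _2 or _b are one class to them, and where a whole thing is asked for, a point or a joint stands for the part that bears it (a point fixed in the world has none). Each returns a list of dicts, best first, with "confidence" (0 to 1); they miss things now and then, are a little off and sometimes report something else, mostly with a low value. They report only what shows in the picture. A call takes as long as a camera call. They do not tell look-alikes from the thing itself.
- imaging.find_in(query, picture): "location" ([column, row] in pixels, amid what is visible of it).
- imaging.outline_of(query, picture): "mask" (384x512 bool, what is visible of it) and "location" ([column, row] in pixels, amid what is visible of it).
The state is a dict: "time_s": time; "joint_positions": joint angles; "qvel": joint speeds; "effort": joint torques, N m; "position": TCP position; "tcp_rot": TCP orientation; "force": force on the tool from outside, world axes, zero at the start; "wrist_torque": the same for the moment, N m; "gripper_width": opening from 0.0 (shut) to 1.0 (fully open); "grasp_force": force on a finger pad.
Only numpy, scipy, OpenCV 4.12 (cv2) and the standard library are available. Lean on these libraries where they do the work, as an engineer would, in place of code of your own. Each camera call takes 0.05 s, during which the arm holds its last target. There are 200 camera calls.

## Task

Only one of the two steel sleeves has a bore wide enough for the upright pin on the head of the sprung rod: slide that sleeve fully down over the pin and let go of it, and set the other one in the empty white reject tray. Then grip the sleeve on the pin, pull the rod out steadily against its spring until the head's pointer stands opposite the marker post, and finish holding it there, still gripping the sleeve. Do not drop a sleeve, do not let the rod snap back, and leave everything else on the bench in its place.

Things in the scene. Friction and masses are not known exactly. Their poses are not given: they have to be found in the camera images.
- rig: Fixed sprung-rod unit: aluminium plate 450 x 100 x 12 mm (x = -200 to +250 mm) and a white box 90 mm wide, 62 mm high, its front at x = 74 mm, from which a 16 mm steel rod telescopes. Origin on the bench under the pin when the rod is fully in; x points along the rod into the box, y to the side of pointer and marker, z up. The rod pulls out level, along -x.
- rodhead (a joint): How far the rod is pulled out (m), 0 fully in (start) to 0.15. A spring always pulls it in: about 3 N at 0, 8 N at 0.12; let go, it returns to 0.
- pin_foot (a point): Foot of the upright steel pin, on the flat top of the rod's head (aluminium block 46 x 46 mm, top 44 mm above the bench): where the underside of the fitted sleeve comes to rest. Moves with the rod.
- pin_tip (a point): Top of the same pin, 42 mm above its foot. The pin is 17 mm in diameter, its top 8 mm tapering to 9 mm.
- pointer (a point): Tip of the small dark pointer (4 mm wide) that sticks out of the head's +y side, 43 mm from the pin's axis and level with it along the rod, 24 mm above the bench. Moves with the rod.
- mark_face (a point): The length mark: a dark steel marker post (10 mm wide along the rod, top 42 mm above the bench) fixed at the +y edge of the plate. The point lies in the middle of its inner face, 50 mm from the rod axis, 36 mm above the bench; axes as the rig. The pointer passes it with a 7 mm gap; it lies 70 to 120 mm along -x from the pointer at the start.
- sleeve_a: Plain steel sleeve standing on the bench, 36 mm outside diameter, 50 mm tall, bore 20 mm, about 0.27 kg: it goes over the pin. Origin at the centre of its underside, z along its axis.
- sleeve_b: Plain steel sleeve standing on the bench, 36 mm outside diameter, 50 mm tall, bore 11 mm, about 0.34 kg: too tight for the pin. Origin at the centre of its underside, z along its axis. The two sleeves stand on the robot's right; which stands where changes.
- tray_in (a point): Centre of the inner floor (4 to 5 mm above the bench) of the fixed white reject tray, 150 x 150 mm outside, walls 4 mm thick and 30 mm high; axes along its sides.
- wrench: Bystander: steel wrench 160 mm long, lying flat near the robot.
- vial: Bystander: small glass vial, 23 mm diameter, 70 mm tall, beside the sleeves. Origin under its centre.
- collar: Bystander: flat aluminium collar, 42 mm diameter, 10 mm high, beyond the sleeves. Origin under its centre.
- bottle: Bystander: amber bottle, 66 mm diameter, 140 mm tall, far right. Origin under its centre.
- jar_a: Bystander: white jar with red cap, 60 mm diameter, 75 mm tall, far left. Origin under its centre.
- jar_b: Bystander: second such jar.
- mouse: Bystander: black computer mouse, 100 x 58 mm, 33 mm high, near the robot. Origin under its centre.
Things that resemble listed ones, but are neither listed nor needed, are in the scene too. Of the things like the part that bears tray_in, leave any that is red; of the rest the smaller one is meant.

How it is judged (in metres and radians):
On the way:
1. the wide-bore sleeve is fully down on the pin and let go, the tight one lies in the tray and is let go, the rod is still in (horizontal distance between sleeve_a and pin_foot below 0.005 m and z of sleeve_a in the frame of pin_foot between -0.005 and 0.005 m and angle between sleeve_a's own z axis and vertical below 0.15 rad and contact force between the fingers and sleeve_a below 0.1 N and value of joint rodhead below 0.015 m and x of sleeve_b in the frame of tray_in between -0.068 and 0.068 m and y of sleeve_b in the frame of tray_in between -0.068 and 0.068 m and height (world z) of sleeve_b below 0.035 m and contact force between the fingers and sleeve_b below 0.1 N and linear speed of sleeve_b below 0.03 m/s), for 0.2 s.
At the end, for the whole second after the job is handed in: The rod is held still with its pointer within 6 mm of the middle of the marker post, measured along the rod, by fingers that grip (over 2 N) the wide-bore sleeve, which is down on the pin (within 5 mm of its foot, upright); the tight sleeve lies released and at rest in the tray (horizontal distance between sleeve_a and pin_foot below 0.006 m and z of sleeve_a in the frame of pin_foot between -0.005 and 0.005 m and angle between sleeve_a's own z axis and vertical below 0.15 rad and x of sleeve_b in the frame of tray_in between -0.068 and 0.068 m and y of sleeve_b in the frame of tray_in between -0.068 and 0.068 m and height (world z) of sleeve_b below 0.035 m and contact force between the fingers and sleeve_b below 0.1 N and linear speed of sleeve_b below 0.03 m/s and x of pointer in the frame of mark_face between -0.006 and 0.006 m and velocity of joint rodhead between -0.01 and 0.01 m/s and contact force between the fingers and sleeve_a above 2 N); the arm keeps its last pose, push and grip.
It fails at once if a bystander (wrench, vial, collar, bottle, jar or mouse) is moved by more than 30 mm (distance of any of wrench, vial, collar, bottle, jar_a, jar_b, mouse from where it was at the start of the episode above 0.03 m).
It fails at once if a sleeve is dropped (falls free faster than 1 m/s, about 50 mm) ((contact force between the fingers and sleeve_a below 0.05 N and linear speed of sleeve_a above 1 m/s) or (contact force between the fingers and sleeve_b below 0.05 N and linear speed of sleeve_b above 1 m/s)).
It fails at once if the rod snaps back (faster than 0.3 m/s inwards) (velocity of joint rodhead below -0.3 m/s).
It also fails if it takes over 72 s, if anything falls off the work surface, if the arm or the gripper's body presses on something with over 40 N, if the wrist force passes 120 N, or if a joint passes its speed limit or range.

## Working session

There is one attempt and no reset: what is moved stays moved. The work goes in short steps, Python scripts to look and compute and a tool call to move; the robot and the scene stay as the last step left them, time stands still between calls to the robot, and variables do not carry over. Pictures are saved under pics/ and viewed, at most 10 in all, crops included, and the job is handed in when it is done.

Besides the shell and the picture viewer there is one more tool, called after "Emit:" as name([rows], argument=value, ...), one row to a line, values as JSON. arm_command: Moves the arm, as the interface text tells. Shift numbers are shares of 10 cm and turn numbers shares of 30 degrees, none past 1 either way. Its arguments: {"type":"object","properties":{"commands":{"type":"array"},"jaw":{"type":"number"},"grip_force":{"type":"number"}},"required":["commands"]}

```bash
mkdir -p pics; ls
cat > h.py <<'E'
import numpy as np, cv2
from bench import env, imaging
def f_of(p): return p["frame"].shape[0]/2/np.tan(np.radians(p["vertical_fov"])/2)
def rays(p,uv,fish=False):
    uv=np.atleast_2d(uv).astype(float); f=f_of(p)
    d=(uv-[p["cx"],p["cy"]])/f
    if fish:
        r=np.linalg.norm(d,axis=1,keepdims=True)+1e-12
        return np.hstack([d/r*np.sin(r),np.cos(r)])
    return np.hstack([d,np.ones((len(d),1))])
def world(p,uv,fish=False):
    uv=np.atleast_2d(uv).astype(int); c=rays(p,uv,fish); c=c/c[:,2:]
    z=p["z_map"][uv[:,1],uv[:,0]][:,None]
    return (c*z)@p["pose"][:3,:3].T+p["pose"][:3,3]
def onplane(p,uv,h,fish=False):
    d=rays(p,uv,fish)@p["pose"][:3,:3].T; o=p["pose"][:3,3]
    return o+d*((h-o[2])/d[:,2:])
def save(p,n): cv2.imwrite("pics/"+n,p["frame"][:,:,::-1])
E
python3 - <<'E'
from h import *
print(env.observe(), env.tips_ahead)
for n in("top","side"):
    p=imaging.camera(n); save(p,n+".png")
    print(n,p["pose"].round(3).tolist(),p["vertical_fov"])
    for q in("rig","rodhead","sleeve_a","tray_in","vial","collar","bottle","jar_a","wrench","mouse","mark_face"):
        try:
            for o in imaging.outline_of(q,p)[:4]:
                v,u=np.nonzero(o["mask"]); w=world(p,np.c_[u,v]); w=w[p["z_map"][v,u]>0]
                print(q,round(o["confidence"],2),np.round(o["location"]),w.min(0).round(3),w.max(0).round(3),np.median(w,0).round(3))
        except Exception as e: print(q,e)
E
```

```text
pics
{'time_s': 0.0, 'joint_positions': array([-75.22382821,  18.43869724,  -4.01566843,  83.17378205,
         1.29481499,  78.54129073,  -3.25984512]), 'qvel': array([-0.01074502, -0.03283859, -0.04503526, -0.00670251,  0.01247877,
       -0.08532443,  0.02371637]), 'effort': array([-3.52912475e-04, -4.91286314e+01, -4.04089121e-01, -3.12530923e+01,
       -6.38570962e-02,  4.39431961e-02,  1.77904080e-04]), 'position': array([0.15681777, 0.63025   , 0.22947544]), 'tcp_rot': array([-1.79891463e+02,  5.51388005e-03,  1.66033806e+02]), 'force': array([-0.84072785,  0.17096776,  0.26087616]), 'wrist_torque': array([ 0.00459509, -0.05456916,  0.01394232]), 'grasp_force': 0.0, 'gripper_width': 1.0002364399802808} 0.008
top [[0.014, -0.992, 0.122, 0.293], [-1.0, -0.012, 0.01, 0.075], [-0.008, -0.123, -0.992, 1.41], [0.0, 0.0, 0.0, 1.0]] 46.93287903560346
rig 0.64 [276. 130.] [ 0.46  -0.037 -0.005] [0.909 0.081 0.089] [0.682 0.025 0.016]
rodhead 0.75 [275. 135.] [0.638 0.001 0.013] [0.701 0.065 0.089] [0.659 0.024 0.044]
tray_in 0.93 [195. 184.] [ 0.404  0.189 -0.007] [0.596 0.376 0.037] 
[... 1861 characters left out ...]
lar 0.5 [435. 294.] [ 0.603 -0.459 -0.004] [ 0.655 -0.417  0.013] [ 0.626 -0.438  0.008]
bottle 0.91 [422. 245.] [ 0.659 -0.374 -0.002] [ 0.805 -0.293  0.143] [ 0.675 -0.344  0.086]
jar_a 0.73 [245. 119.] [0.642 0.366 0.003] [0.698 0.422 0.08 ] [0.662 0.382 0.05 ]
jar_a 0.69 [278. 132.] [0.677 0.253 0.001] [0.733 0.31  0.081] [0.697 0.269 0.053]
wrench 0.77 [226. 215.] [ 0.284  0.08  -0.002] [0.43  0.165 0.013] [0.351 0.119 0.006]
mouse 0.91 [277. 265.] [ 0.33  -0.158 -0.003] [ 0.385 -0.06   0.038] [ 0.353 -0.116  0.03 ]
mark_face 0.62 [291. 185.] [0.573 0.069 0.016] [0.59  0.087 0.044] [0.578 0.077 0.029]
mark_face 0.35 [320. 181.] [0.634 0.    0.01 ] [0.712 0.07  0.089] [0.654 0.02  0.042]
```

View pics/top.png

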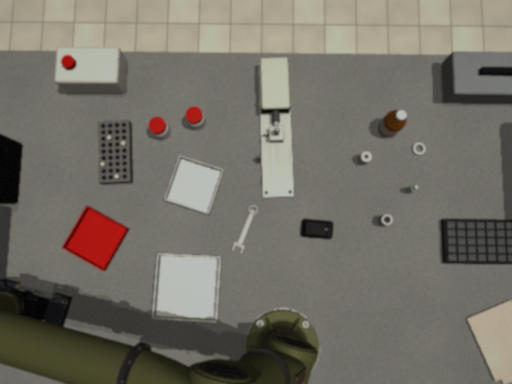

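View pics/side.png

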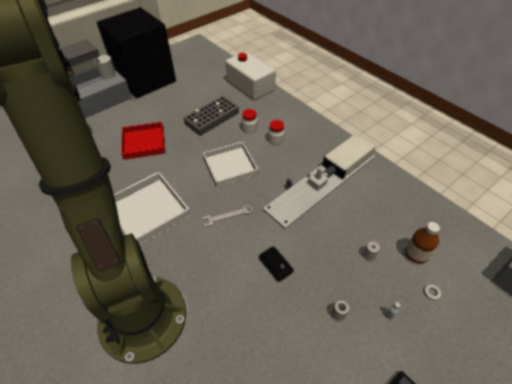

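The top view shows the rig at about (275,130) and the sleeves at (365,157) and (386,219); the second seems to have the wider bore. The small white tray is at (195,184) and the larger white one at (187,287). The side view agrees, with the sleeves at (372,253) and (338,313), the marker post at (291,185) and the collar at (435,294). I'm moving over to the far sleeve with yaw 180.

Emit:
arm_command([
  {"travel": [-0.92,-0.39,0],"rot": [0,0,-0.466]},
  {"travel": [-0.92,-0.39,0],"rot": [0,0,-0.466]},
  {"travel": [-0.92,-0.39,0],"rot": [0,0,-0.466]},
  {"travel": [-0.92,-0.39,0],"rot": [0,0,-0.466]},
], jaw=1)

```text
time_s: 1.53
position: [0.2436, 0.567, 0.2309]
tcp_rot: [-179.9, 0.2, 179.5]
force: [0.9, -1.1, 0.2]
gripper_width: 0.997
grasp_force: 0.0
```

Emit:
arm_command([
  {"travel": [-1,-1,0],"rot": [0,0,0]},
  {"travel": [-1,-1,0],"rot": [0,0,0]},
  {"travel": [-1,-1,0],"rot": [0,0,0]},
  {"travel": [-1,-1,0],"rot": [0,0,0]},
])

```text
time_s: 1.87
position: [0.342, 0.4661, 0.2309]
tcp_rot: [-179.9, 0.2, 179.6]
force: [1.4, 0.1, -0.3]
gripper_width: 1.003
grasp_force: 0.0
```

Emit:
arm_command([
  {"travel": [-1,-1,0],"rot": [0,0,0]},
  {"travel": [-1,-1,0],"rot": [0,0,0]},
  {"travel": [-1,-1,0],"rot": [0,0,0]},
  {"travel": [-1,-1,0],"rot": [0,0,0]},
])

```text
time_s: 2.2
position: [0.4415, 0.3655, 0.231]
tcp_rot: [-179.9, 0.2, 179.6]
force: [0.2, -1.5, 0.8]
gripper_width: 0.997
grasp_force: 0.0
```

Emit:
arm_command([
  {"travel": [-1,-1,0],"rot": [0,0,0]},
  {"travel": [-1,-1,0],"rot": [0,0,0]},
  {"travel": [-1,-1,0],"rot": [0,0,0]},
  {"travel": [-1,-1,0],"rot": [0,0,0]},
])

```text
time_s: 2.53
position: [0.541, 0.265, 0.2309]
tcp_rot: [-179.8, 0.2, 179.6]
force: [0.4, -1.1, 0.7]
gripper_width: 0.997
grasp_force: 0.0
```

Emit:
arm_command([
  {"travel": [-0.5,-1,0],"rot": [0,0,0]},
  {"travel": [-0.5,-1,0],"rot": [0,0,0]},
  {"travel": [-0.5,-1,0],"rot": [0,0,0]},
  {"travel": [-0.5,-1,0],"rot": [0,0,0]},
  {"travel": [-0.5,-1,0],"rot": [0,0,0]},
  {"travel": [-0.5,-1,0],"rot": [0,0,0]},
])

```text
time_s: 3.03
position: [0.5864, 0.1725, 0.2305]
tcp_rot: [179.9, -0.0, -179.9]
force: [-0.6, 0.9, 0.2]
gripper_width: 1.001
grasp_force: 0.0
```

Emit:
arm_command([
  {"travel": [-0.4,-1,0],"rot": [0,0,0]},
  {"travel": [-0.4,-1,0],"rot": [0,0,0]},
  {"travel": [-0.4,-1,0],"rot": [0,0,0]},
  {"travel": [-0.4,-1,0],"rot": [0,0,0]},
  {"travel": [-0.4,-1,0],"rot": [0,0,0]},
])

```text
time_s: 3.45
position: [0.6269, 0.0714, 0.2305]
tcp_rot: [180.0, -0.0, 180.0]
force: [0.1, 0.3, 0.2]
gripper_width: 0.999
grasp_force: 0.0
```

Run:
```python
from h import *
p=imaging.camera("wrist"); save(p,"w1.png"); print(env.observe()["position"],p["pose"].round(3).tolist(),p["vertical_fov"])
np.savez("w1.npz",z=p["z_map"],f=p["frame"],pose=p["pose"])
```

```text
[0.62649008 0.07347315 0.23036934] [[-0.001, 0.97, 0.241, 0.56], [1.0, 0.001, -0.0, 0.072], [-0.0, 0.241, -0.97, 0.384], [0.0, 0.0, 0.0, 1.0]] 65.70646984690485
```

View pics/w1.png

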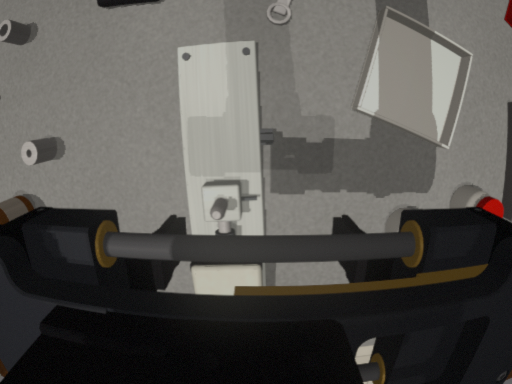

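Emit:
arm_command([
  {"travel": [0.2,-1,0],"rot": [0,0,0]},
  {"travel": [0.2,-1,0],"rot": [0,0,0]},
  {"travel": [0.2,-1,0],"rot": [0,0,0]},
  {"travel": [0.2,-1,0],"rot": [0,0,0]},
])

```text
time_s: 3.83
position: [0.6058, -0.0329, 0.2311]
tcp_rot: [-179.9, 0.0, 179.8]
force: [-0.1, 0.0, -0.2]
gripper_width: 1.002
grasp_force: 0.0
```

Emit:
arm_command([
  {"travel": [0.2,-1,0],"rot": [0,0,0]},
  {"travel": [0.2,-1,0],"rot": [0,0,0]},
  {"travel": [0.2,-1,0],"rot": [0,0,0]},
  {"travel": [0.2,-1,0],"rot": [0,0,0]},
])

```text
time_s: 4.17
position: [0.586, -0.1323, 0.231]
tcp_rot: [-179.9, 0.0, 179.8]
force: [-0.6, 0.1, -0.2]
gripper_width: 1.0
grasp_force: 0.0
```

Emit:
arm_command([
  {"travel": [0,-1,0],"rot": [0,0,0]},
  {"travel": [0,-1,0],"rot": [0,0,0]},
  {"travel": [0,-1,0],"rot": [0,0,0]},
  {"travel": [0,-1,0],"rot": [0,0,0]},
  {"travel": [0,-1,0],"rot": [0,0,0]},
  {"travel": [0,-1,0],"rot": [0,0,0]},
])

```text
time_s: 4.67
position: [0.5885, -0.2247, 0.2302]
tcp_rot: [179.8, 0.0, -179.7]
force: [0.3, 0.0, 0.8]
gripper_width: 1.0
grasp_force: 0.0
```

Run:
```python
from h import *
p=imaging.camera("wrist"); save(p,"w2.png"); print(env.observe()["position"],p["pose"].round(3).tolist())
for o in imaging.outline_of("sleeve_a",p)[:3]:
    v,u=np.nonzero(o["mask"]); w=world(p,np.c_[u,v],True)
    print(round(o["confidence"],2),np.round(o["location"]),u.min(),u.max(),v.min(),v.max(),w.min(0).round(3),w.max(0).round(3),np.median(w,0).round(3))
```

```text
[ 0.58836774 -0.22480964  0.23021967] [[-0.006, 0.97, 0.242, 0.522], [1.0, 0.006, 0.003, -0.225], [0.002, 0.242, -0.97, 0.383], [0.0, 0.0, 0.0, 1.0]]
0.97 [183.  16.] 166 201 0 35 [ 0.353 -0.349 -0.002] [ 0.522 -0.225  0.383] [ 0.396 -0.315  0.043]
0.8 [232. 174.] 216 247 156 189 [ 0.522 -0.281 -0.003] [ 0.611 -0.225  0.383] [ 0.585 -0.256  0.048]
```

View pics/w2.png

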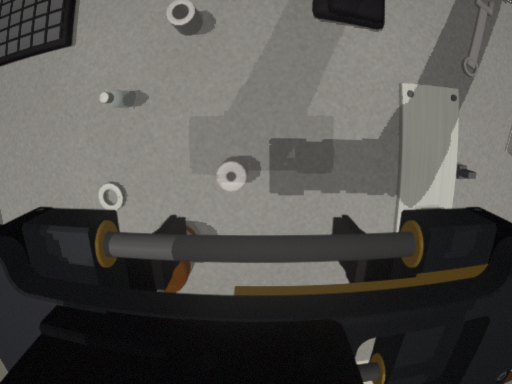

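The far sleeve at (232,177) has the small bore, so it is the tight one. The near sleeve at (181,12) has the wide bore. In w1 the pin stands at about (219,207) and the marker at (267,136). Next I'm refining the centres from depth.

```bash
cat >> h.py <<'E'
def cloud(p,fish):
    v,u=np.nonzero(p["z_map"]>0); return np.c_[u,v],world(p,np.c_[u,v],fish)
def topfit(p,fish,xy,r,lo,hi):
    uv,w=cloud(p,fish); m=(np.hypot(*(w[:,:2]-xy).T)<r)&(w[:,2]>lo)&(w[:,2]<hi)
    if m.sum()<4: return None
    c,rad=cv2.minEnclosingCircle(w[m,:2].astype(np.float32)); return np.round(c,4),round(rad,4),int(m.sum()),w[m].mean(0).round(4),np.median(w[m,2]).round(4)
E
python3 - <<'E'
from h import *
P={n:imaging.camera(n) for n in("top","side","wrist")}
for n,p in P.items():
    F=n=="wrist"; print(n)
    print(" b",topfit(p,F,[.585,-.257],.032,.044,.06)); print(" a",topfit(p,F,[.39,-.315],.032,.044,.06))
    print(" pin",topfit(p,F,[.66,.024],.04,.07,.1),topfit(p,F,[.66,.024],.04,.038,.048))
    print(" post",topfit(p,F,[.58,.077],.02,.035,.05))
    uv,w=cloud(p,F)
    m=(np.abs(w[:,0]-.5)<.13)&(np.abs(w[:,1]-.285)<.13)&(w[:,2]>.02)&(w[:,2]<.045)
    if m.sum()>50: print(" tray",cv2.minAreaRect(w[m,:2].astype(np.float32)),np.percentile(w[m,2],95))
    m=(w[:,2]<.02)&(w[:,2]>.008)&(np.abs(w[:,1]-.024)<.08)&(w[:,0]>.44)&(w[:,0]<.75)
    if m.sum()>50: print(" plate",cv2.minAreaRect(w[m,:2].astype(np.float32)))
E
```

```text
top
 b (array([ 0.5885, -0.257 ]), 0.0175, 72, array([ 0.5898, -0.2542,  0.0502]), np.float64(0.0505))
 a None
 pin (array([0.6619, 0.022 ]), 0.0078, 26, array([0.6608, 0.0226, 0.0812]), np.float64(0.0822)) (array([0.667 , 0.0211]), 0.0328, 160, array([0.6626, 0.0236, 0.0434]), np.float64(0.0436))
 post (array([0.5841, 0.0771]), 0.008, 20, array([0.5835, 0.0771, 0.0431]), np.float64(0.0426))
 tray ((0.49706241488456726, 0.28181421756744385), (0.15131571888923645, 0.15015967190265656), 72.76750946044922) 0.0352742384387853
 plate ((0.5982040166854858, 0.015660643577575684), (0.31533676385879517, 0.14712578058242798), 8.172635078430176)
side
 b (array([ 0.5872, -0.258 ]), 0.0193, 120, array([ 0.5862, -0.2573,  0.0491]), np.float64(0.0494))
 a (array([ 0.3904, -0.317 ]), 0.0181, 123, array([ 0.3897, -0.3177,  0.0492]), np.float64(0.0493))
 pin (array([0.6582, 0.0239]), 0.0079, 26, array([0.6573, 0.0228, 0.0794]), np.float64(0.0798)) (array([0.6659, 0.0241]), 0.0337, 143, array([0.6578, 0.0206, 0.0432]), np.float64(0.0435))
 post (array([0.5822, 0.0801]), 0.0085, 18, array([0.5807, 0.0782, 0.0404]), np.float64(0.0415))
 tray ((0.4942733943462372, 0.28212544322013855), (0.1554868519306183, 0.15084737539291382), 72.5636978149414) 0.03189955633537589
 plate ((0.6030876040458679, 0.0285038985311985), (0.2871737480163574, 0.11528530716896057), 2.395770311355591)
wrist
 b (array([ 0.588 , -0.2562]), 0.0177, 636, array([ 0.5872, -0.256 ,  0.0486]), np.float64(0.0487))
 a (array([ 0.3914, -0.3162]), 0.0182, 460, array([ 0.3924, -0.316 ,  0.0485]), np.float64(0.0488))
 pin None None
 post (array([0.5822, 0.0791]), 0.0092, 64, array([0.5815, 0.0778, 0.0397]), np.float64(0.04))
 plate ((0.5655277967453003, 0.027418706566095352), (0.21119779348373413, 0.115506611764431), 2.9064269065856934)
```

Emit:
arm_command([
  {"travel": [0,-0.32,0.3],"rot": [0,0,0]},
  {"travel": [0,-0.32,0.7],"rot": [0,0,0]},
  {"travel": [0,-0.32,1],"rot": [0,0,0]},
  {"travel": [0,-0.32,1],"rot": [0,0,0]},
  {"travel": [0,-0.32,1],"rot": [0,0,0]},
])

```text
time_s: 5.33
position: [0.5862, -0.26, 0.1294]
tcp_rot: [179.9, -0.2, -179.9]
force: [0.4, -0.1, -0.5]
gripper_width: 1.002
grasp_force: 0.0
```

Emit:
arm_command([
  {"travel": [0,0,0.25],"rot": [0,0,0]},
  {"travel": [0,0,0.5],"rot": [0,0,0]},
  {"travel": [0,0,0.75],"rot": [0,0,0]},
  {"travel": [0,0,1],"rot": [0,0,0]},
  {"travel": [0,0,1],"rot": [0,0,0]},
  {"travel": [0,0,1],"rot": [0,0,0]},
])

```text
time_s: 5.83
position: [0.5881, -0.2609, 0.0321]
tcp_rot: [-180.0, 0.1, -179.9]
force: [-0.4, 0.5, 0.5]
gripper_width: 0.999
grasp_force: 0.0
```

Emit:
arm_command([
  {"travel": [0,0,0.09],"rot": [0,0,0]},
  {"travel": [0,0,0.09],"rot": [0,0,0]},
  {"travel": [0,0,0.09],"rot": [0,0,0]},
  {"travel": [0,0,0.09],"rot": [0,0,0]},
])

```text
time_s: 6.17
position: [0.5878, -0.2615, 0.0229]
tcp_rot: [-180.0, 0.1, -180.0]
force: [0.5, -0.9, -0.3]
gripper_width: 0.997
grasp_force: 0.0
```

Emit:
arm_command([
  {"travel": [0,0,0],"rot": [0,0,0]},
  {"travel": [0,0,0],"rot": [0,0,0]},
  {"travel": [0,0,0],"rot": [0,0,0]},
  {"travel": [0,0,0],"rot": [0,0,0]},
  {"travel": [0,0,0],"rot": [0,0,0]},
  {"travel": [0,0,0],"rot": [0,0,0]},
  {"travel": [0,0,0],"rot": [0,0,0]},
  {"travel": [0,0,0],"rot": [0,0,0]},
  {"travel": [0,0,0],"rot": [0,0,0]},
  {"travel": [0,0,0],"rot": [0,0,0]},
], jaw=0, grip_force=35)

```text
time_s: 7.0
position: [0.5871, -0.2598, 0.0215]
tcp_rot: [179.9, -0.0, -179.9]
force: [-0.5, 3.7, 1.7]
gripper_width: 0.402
grasp_force: 35.0
```

Emit:
arm_command([
  {"travel": [0,0,-0.15],"rot": [0,0,0]},
  {"travel": [0,0,-0.4],"rot": [0,0,0]},
  {"travel": [0,0,-0.7],"rot": [0,0,0]},
  {"travel": [0,0,-1],"rot": [0,0,0]},
  {"travel": [0,0,-1],"rot": [0,0,0]},
])

```text
time_s: 7.42
position: [0.59, -0.2638, 0.1275]
tcp_rot: [-179.8, 0.5, 180.0]
force: [1.1, -0.9, -2.8]
gripper_width: 0.403
grasp_force: 34.9
```

Emit:
arm_command([
  {"travel": [0,0.2,-0.25],"rot": [0,0,0]},
  {"travel": [0.05,0.5,-0.5],"rot": [0,0,0]},
  {"travel": [0.1,0.8,-0.7],"rot": [0,0,0]},
  {"travel": [0.1,1,-0.8],"rot": [0,0,0]},
])

```text
time_s: 7.75
position: [0.5768, -0.1588, 0.2025]
tcp_rot: [179.9, 0.1, -179.9]
force: [0.6, 0.6, -4.4]
gripper_width: 0.403
grasp_force: 34.9
```

Emit:
arm_command([
  {"travel": [0.1,0.35,0],"rot": [0,0,0]},
  {"travel": [0.2,0.7,0],"rot": [0,0,0]},
  {"travel": [0.2,1,0],"rot": [0,0,0]},
])

```text
time_s: 8.0
position: [0.5544, -0.0595, 0.1999]
tcp_rot: [180.0, -0.2, -180.0]
force: [0.4, 0.7, -4.5]
gripper_width: 0.408
grasp_force: 34.9
```

Emit:
arm_command([
  {"travel": [0.1,0.35,0],"rot": [0,0,0]},
  {"travel": [0.2,0.7,0],"rot": [0,0,0]},
  {"travel": [0.2,1,0],"rot": [0,0,0]},
])

```text
time_s: 8.25
position: [0.5342, 0.0408, 0.1997]
tcp_rot: [180.0, -0.2, -179.9]
force: [0.0, -0.6, -3.8]
gripper_width: 0.399
grasp_force: 34.9
```

Emit:
arm_command([
  {"travel": [0.1,0.35,0],"rot": [0,0,0]},
  {"travel": [0.2,0.7,0],"rot": [0,0,0]},
  {"travel": [0.2,1,0],"rot": [0,0,0]},
])

```text
time_s: 8.5
position: [0.5142, 0.1409, 0.1997]
tcp_rot: [-180.0, -0.2, -179.9]
force: [0.2, 0.6, -5.0]
gripper_width: 0.403
grasp_force: 34.9
```

Emit:
arm_command([
  {"travel": [0.1,0.35,0],"rot": [0,0,0]},
  {"travel": [0.2,0.7,0],"rot": [0,0,0]},
  {"travel": [0.2,1,0],"rot": [0,0,0]},
  {"travel": [0.2,1,0],"rot": [0,0,0]},
  {"travel": [0.2,1,0],"rot": [0,0,0]},
])

```text
time_s: 8.92
position: [0.4956, 0.2406, 0.1995]
tcp_rot: [-179.9, -0.1, -179.7]
force: [0.3, -1.3, -4.1]
gripper_width: 0.405
grasp_force: 34.9
```

Emit:
arm_command([
  {"travel": [0,0.4,0.2],"rot": [0,0,0]},
  {"travel": [0,0.42,0.5],"rot": [0,0,0]},
  {"travel": [0,0.42,0.8],"rot": [0,0,0]},
  {"travel": [0,0.42,1],"rot": [0,0,0]},
  {"travel": [0,0.42,1],"rot": [0,0,0]},
])

```text
time_s: 9.33
position: [0.4935, 0.2766, 0.0951]
tcp_rot: [-179.6, -0.5, 179.9]
force: [-0.8, -0.6, -5.2]
gripper_width: 0.403
grasp_force: 34.9
```

Emit:
arm_command([
  {"travel": [0,0,0.2],"rot": [0,0,0]},
  {"travel": [0,0,0.4],"rot": [0,0,0]},
  {"travel": [0,0,0.55],"rot": [0,0,0]},
  {"travel": [0,0,0.68],"rot": [0,0,0]},
  {"travel": [0,0,0.7],"rot": [0,0,0]},
  {"travel": [0,0,0.7],"rot": [0,0,0]},
  {"travel": [0,0,0.7],"rot": [0,0,0]},
])

```text
time_s: 9.92
position: [0.498, 0.2805, 0.0328]
tcp_rot: [180.0, 0.1, 180.0]
force: [0.3, 0.5, -3.4]
gripper_width: 0.405
grasp_force: 34.9
```

Emit:
arm_command([
  {"travel": [0,0,0.02],"rot": [0,0,0]},
  {"travel": [0,0,0.03],"rot": [0,0,0]},
  {"travel": [0,0,0.03],"rot": [0,0,0]},
  {"travel": [0,0,0.03],"rot": [0,0,0]},
])

```text
time_s: 10.25
position: [0.497, 0.281, 0.029]
tcp_rot: [180.0, 0.0, -180.0]
force: [-0.0, 0.6, -4.2]
gripper_width: 0.402
grasp_force: 34.9
```

Emit:
arm_command([
  {"travel": [0,0,0.015],"rot": [0,0,0]},
  {"travel": [0,0,0.03],"rot": [0,0,0]},
  {"travel": [0,0,0.03],"rot": [0,0,0]},
  {"travel": [0,0,0.03],"rot": [0,0,0]},
])

```text
time_s: 10.58
position: [0.4968, 0.2808, 0.0255]
tcp_rot: [-180.0, -0.0, -180.0]
force: [0.7, 0.5, -4.3]
gripper_width: 0.407
grasp_force: 34.9
```

Emit:
arm_command([
  {"travel": [0,0,0],"rot": [0,0,0]},
  {"travel": [0,0,0],"rot": [0,0,0]},
  {"travel": [0,0,0],"rot": [0,0,0]},
  {"travel": [0,0,0],"rot": [0,0,0]},
  {"travel": [0,0,0],"rot": [0,0,0]},
], jaw=0.75)

```text
time_s: 11.0
position: [0.4973, 0.2811, 0.0261]
tcp_rot: [180.0, 0.1, -180.0]
force: [0.2, -0.7, -1.2]
gripper_width: 0.687
grasp_force: 0.0
```

Emit:
arm_command([
  {"travel": [0,0,-0.2],"rot": [0,0,0]},
  {"travel": [0,0,-0.5],"rot": [0,0,0]},
  {"travel": [0,0,-0.8],"rot": [0,0,0]},
  {"travel": [0,0,-1],"rot": [0,0,0]},
])

```text
time_s: 11.33
position: [0.4979, 0.2814, 0.1286]
tcp_rot: [179.9, 0.2, -180.0]
force: [1.1, 0.7, 0.6]
gripper_width: 0.747
grasp_force: 0.0
```

Emit:
arm_command([
  {"travel": [0,0,-0.4],"rot": [0,0,0]},
  {"travel": [0,0,-0.8],"rot": [0,0,0]},
  {"travel": [0,0,-1],"rot": [0,0,0]},
  {"travel": [0,0,-1],"rot": [0,0,0]},
])

```text
time_s: 11.67
position: [0.4997, 0.2824, 0.2322]
tcp_rot: [179.6, 0.5, -180.0]
force: [0.3, 1.7, 0.2]
gripper_width: 0.749
grasp_force: 0.0
```

Run:
```python
from h import *
print(env.observe()["position"])
p=imaging.camera("side")
print(topfit(p,False,[.497,.281],.035,.045,.07),topfit(p,False,[.497,.281],.035,.015,.07))
p=imaging.camera("wrist")
print(topfit(p,True,[.497,.281],.035,.045,.07),topfit(p,True,[.391,-.3165],.035,.044,.06))
```

```text
[0.49970813 0.28236912 0.23224593]
(array([0.4977, 0.2791]), 0.0205, 73, array([0.4962, 0.2776, 0.0527]), np.float64(0.0529)) (array([0.4975, 0.2791]), 0.0205, 140, array([0.493 , 0.2737, 0.0422]), np.float64(0.0466))
(array([0.498 , 0.2804]), 0.0179, 681, array([0.497 , 0.2803, 0.0524]), np.float64(0.0526)) None
```

The tight sleeve stands in the tray: its top is at z 0.052 and its centre at (0.498,0.280). On the way to the wide sleeve I'll stop at two places to measure the pin.

Emit:
arm_command([
  {"travel": [-0.7,-1,0],"rot": [0,0,0]},
  {"travel": [-0.7,-1,0],"rot": [0,0,0]},
  {"travel": [-0.7,-1,0],"rot": [0,0,0]},
  {"travel": [-0.7,-1,0],"rot": [0,0,0]},
], jaw=1)

```text
time_s: 12.1
position: [0.5705, 0.1701, 0.2237]
tcp_rot: [-179.6, 0.0, 179.3]
force: [0.6, -1.5, 0.6]
gripper_width: 0.956
grasp_force: 0.0
```

Emit:
arm_command([
  {"travel": [-0.7,-1,0],"rot": [0,0,0]},
  {"travel": [-0.7,-1,0],"rot": [0,0,0]},
  {"travel": [-0.7,-1,0],"rot": [0,0,0]},
  {"travel": [-0.7,-1,0],"rot": [0,0,0]},
  {"travel": [-0.7,-1,0],"rot": [0,0,0]},
  {"travel": [-0.7,-1,0],"rot": [0,0,0]},
  {"travel": [-0.7,-1,0],"rot": [0,0,0]},
])

```text
time_s: 12.68
position: [0.6358, 0.0829, 0.2244]
tcp_rot: [179.9, -0.1, -179.8]
force: [0.6, 0.4, -0.3]
gripper_width: 0.998
grasp_force: 0.0
```

```bash
cat > m.py <<'E'
from h import *
import sys
p=imaging.camera("wrist"); save(p,sys.argv[1]+".png"); print(env.observe()["position"])
f=True
print("pin .06-.08",topfit(p,f,[.66,.022],.025,.060,.079),"tip",topfit(p,f,[.66,.022],.025,.0825,.095))
print("head",topfit(p,f,[.66,.022],.045,.038,.048))
uv,w=cloud(p,f); m=(np.hypot(*(w[:,:2]-[.66,.022]).T)<.042)&(w[:,2]>.038)&(w[:,2]<.048)
if m.sum()>20: print("head rect",cv2.minAreaRect(w[m,:2].astype(np.float32)))
print("post",topfit(p,f,[.58,.077],.02,.036,.05))
m=(np.abs(w[:,0]-.582)<.015)&(np.abs(w[:,1]-.078)<.02)&(w[:,2]>.036)&(w[:,2]<.05)
if m.sum()>9: print("post rect",cv2.minAreaRect(w[m,:2].astype(np.float32)),w[m].min(0),w[m].max(0))
m=(np.abs(w[:,0]-.66)<.03)&(np.abs(w[:,1]-.06)<.012)&(w[:,2]>.018)&(w[:,2]<.032)
if m.sum()>5: print("pointer",w[m].min(0),w[m].max(0),w[m].mean(0),m.sum())
E
python3 m.py w3
```

```text
[0.63590209 0.08308468 0.22478686]
pin .06-.08 (array([0.6601, 0.0255]), 0.0086, 117, array([0.6559, 0.028 , 0.0724]), np.float64(0.0739)) tip (array([0.6606, 0.0253]), 0.0061, 85, array([0.6598, 0.0255, 0.0844]), np.float64(0.0845))
head (array([0.6688, 0.0261]), 0.0365, 1164, array([0.6606, 0.0271, 0.0424]), np.float64(0.0425))
head rect ((0.6699281930923462, 0.02552863582968712), (0.06355175375938416, 0.04541473835706711), 2.4848873615264893)
post (array([0.5823, 0.0793]), 0.0084, 112, array([0.5823, 0.0793, 0.0406]), np.float64(0.0406))
post rect ((0.5823532342910767, 0.07927116751670837), (0.008059029467403889, 0.014683505520224571), 0.20861361920833588) [0.57831746 0.07193744 0.03887197] [0.58638479 0.08662754 0.04270069]
pointer [0.65619198 0.0480781  0.01814037] [0.67886978 0.06766071 0.03166003] [0.66068081 0.05694068 0.0250893 ] 83
```

Emit:
arm_command([
  {"travel": [-0.2,-1,0],"rot": [0,0,0]},
  {"travel": [-0.2,-1,0],"rot": [0,0,0]},
  {"travel": [-0.2,-1,0],"rot": [0,0,0]},
  {"travel": [-0.2,-1,0],"rot": [0,0,0]},
  {"travel": [-0.2,-1,0],"rot": [0,0,0]},
  {"travel": [-0.2,-1,0],"rot": [0,0,0]},
])

```text
time_s: 13.23
position: [0.6567, -0.0164, 0.2254]
tcp_rot: [179.9, -0.0, -179.8]
force: [0.5, 0.6, -0.3]
gripper_width: 1.002
grasp_force: 0.0
```

```bash
python3 m.py w4
```

```text
[ 0.65671252 -0.01591265  0.22543287]
pin .06-.08 (array([0.6601, 0.025 ]), 0.0086, 95, array([0.6569, 0.0229, 0.0726]), np.float64(0.0747)) tip (array([0.6606, 0.0254]), 0.0054, 86, array([0.66  , 0.0251, 0.0843]), np.float64(0.0843))
head (array([0.6684, 0.0255]), 0.0369, 1294, array([0.661 , 0.0241, 0.0424]), np.float64(0.0425))
head rect ((0.6698316335678101, 0.025419138371944427), (0.0639028400182724, 0.0458776019513607), 3.093637466430664)
post (array([0.5825, 0.0796]), 0.0089, 115, array([0.5824, 0.0792, 0.0403]), np.float64(0.0404))
post rect ((0.5820986032485962, 0.07947581261396408), (0.009395242668688297, 0.015741795301437378), 2.817343235015869) [0.57707402 0.07167279 0.03665808] [0.58715767 0.08753622 0.04239729]
pointer [0.65695566 0.05142001 0.02285846] [0.66120149 0.06818693 0.02811886] [0.65916726 0.05987036 0.02533052] 56
```

View pics/w3.png

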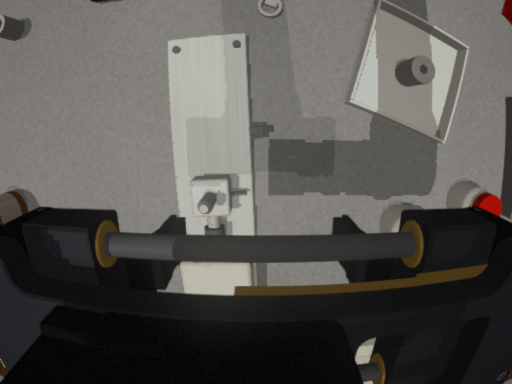

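w3 shows the pin at (207,203), the head at (211,195), the post at (260,129) and the tight sleeve in its tray at (418,70). The pin axis is at (0.660, 0.0253), the rig yaw about 2.7°, and the pull needed about 75 mm.

Emit:
arm_command([
  {"travel": [0.8,-1,0],"rot": [0,0,0]},
  {"travel": [0.8,-1,0],"rot": [0,0,0]},
  {"travel": [0.8,-1,0],"rot": [0,0,0]},
  {"travel": [0.8,-1,0],"rot": [0,0,0]},
])

```text
time_s: 13.62
position: [0.5724, -0.126, 0.2262]
tcp_rot: [-179.8, -0.1, 179.6]
force: [-0.4, -2.2, 0.4]
gripper_width: 1.001
grasp_force: 0.0
```

Emit:
arm_command([
  {"travel": [0.8,-1,0],"rot": [0,0,0]},
  {"travel": [0.8,-1,0],"rot": [0,0,0]},
  {"travel": [0.8,-1,0],"rot": [0,0,0]},
  {"travel": [0.8,-1,0],"rot": [0,0,0]},
])

```text
time_s: 13.95
position: [0.4921, -0.2255, 0.2263]
tcp_rot: [-179.9, -0.1, 179.5]
force: [-0.3, -1.6, -0.5]
gripper_width: 1.001
grasp_force: 0.0
```

Emit:
arm_command([
  {"travel": [0.9,-0.8,0.3],"rot": [0,0,0]},
  {"travel": [0.9,-0.8,0.6],"rot": [0,0,0]},
  {"travel": [0.9,-0.8,0.6],"rot": [0,0,0]},
  {"travel": [0.9,-0.8,0.6],"rot": [0,0,0]},
  {"travel": [0.9,-0.8,0.6],"rot": [0,0,0]},
  {"travel": [0.9,-0.8,0.6],"rot": [0,0,0]},
])

```text
time_s: 14.45
position: [0.4083, -0.2977, 0.1659]
tcp_rot: [180.0, 0.1, -179.9]
force: [0.6, -0.2, 0.6]
gripper_width: 0.997
grasp_force: 0.0
```

Run:
```python
from h import *
p=imaging.camera("wrist"); s=env.observe(); print(s["position"],s["tcp_rot"],s["joint_positions"].round(1))
print(topfit(p,True,[.391,-.3165],.035,.044,.06))
```

```text
[ 0.40931933 -0.29747409  0.16636665] [ 1.79985923e+02  1.14987241e-01 -1.79807819e+02] [  0.7   2.9  33.6 109.3  -1.8  68.2 125.1]
(array([ 0.3908, -0.3166]), 0.0177, 767, array([ 0.3904, -0.3162,  0.0485]), np.float64(0.0486))
```

Emit:
arm_command([
  {"travel": [0.18,-0.19,0.2],"rot": [0,0,0]},
  {"travel": [0.18,-0.19,0.4],"rot": [0,0,0]},
  {"travel": [0.18,-0.19,0.6],"rot": [0,0,0]},
  {"travel": [0.18,-0.19,0.7],"rot": [0,0,0]},
  {"travel": [0.18,-0.19,0.7],"rot": [0,0,0]},
  {"travel": [0.18,-0.19,0.7],"rot": [0,0,0]},
])

```text
time_s: 15.0
position: [0.3905, -0.3173, 0.096]
tcp_rot: [-180.0, 0.0, -179.8]
force: [-0.6, -1.2, 1.4]
gripper_width: 1.002
grasp_force: 0.0
```

Emit:
arm_command([
  {"travel": [0,0,0.2],"rot": [0,0,0]},
  {"travel": [0,0,0.4],"rot": [0,0,0]},
  {"travel": [0,0,0.6],"rot": [0,0,0]},
  {"travel": [0,0,0.7],"rot": [0,0,0]},
  {"travel": [0,0,0.7],"rot": [0,0,0]},
  {"travel": [0,0,0.7],"rot": [0,0,0]},
  {"travel": [0,0,0.7],"rot": [0,0,0]},
])

```text
time_s: 15.58
position: [0.3903, -0.3189, 0.027]
tcp_rot: [-179.9, 0.1, -180.0]
force: [0.6, 0.5, -0.2]
gripper_width: 1.003
grasp_force: 0.0
```

Emit:
arm_command([
  {"travel": [0,0,0],"rot": [0,0,0]},
  {"travel": [0,0,0],"rot": [0,0,0]},
  {"travel": [0,0,0],"rot": [0,0,0]},
  {"travel": [0,0,0],"rot": [0,0,0]},
  {"travel": [0,0,0],"rot": [0,0,0]},
  {"travel": [0,0,0],"rot": [0,0,0]},
  {"travel": [0,0,0],"rot": [0,0,0]},
  {"travel": [0,0,0],"rot": [0,0,0]},
  {"travel": [0,0,0],"rot": [0,0,0]},
  {"travel": [0,0,0],"rot": [0,0,0]},
], jaw=0, grip_force=35)

```text
time_s: 16.42
position: [0.3889, -0.3177, 0.0255]
tcp_rot: [179.9, -0.0, -180.0]
force: [-0.6, 1.5, 0.7]
gripper_width: 0.393
grasp_force: 35.0
```

Emit:
arm_command([
  {"travel": [0,0,-0.15],"rot": [0,0,0]},
  {"travel": [0,0,-0.4],"rot": [0,0,0]},
  {"travel": [0,0,-0.7],"rot": [0,0,0]},
  {"travel": [0,0,-1],"rot": [0,0,0]},
  {"travel": [0,0,-1],"rot": [0,0,0]},
])

```text
time_s: 16.83
position: [0.3917, -0.3206, 0.1305]
tcp_rot: [-179.8, 0.5, 180.0]
force: [2.0, -1.0, -3.2]
gripper_width: 0.397
grasp_force: 35.0
```

Emit:
arm_command([
  {"travel": [-0.15,0.2,-0.2],"rot": [0,0,0]},
  {"travel": [-0.35,0.5,-0.4],"rot": [0,0,0]},
  {"travel": [-0.6,0.75,-0.4],"rot": [0,0,0]},
  {"travel": [-0.8,1,-0.4],"rot": [0,0,0]},
])

```text
time_s: 17.17
position: [0.4707, -0.2168, 0.1659]
tcp_rot: [180.0, 0.1, -180.0]
force: [0.6, -0.1, -3.5]
gripper_width: 0.393
grasp_force: 35.0
```

Emit:
arm_command([
  {"travel": [-0.25,0.3,0],"rot": [0,0,0]},
  {"travel": [-0.5,0.65,0],"rot": [0,0,0]},
  {"travel": [-0.8,1,0],"rot": [0,0,0]},
])

```text
time_s: 17.42
position: [0.5449, -0.1207, 0.164]
tcp_rot: [180.0, -0.1, 180.0]
force: [0.0, -0.5, -2.4]
gripper_width: 0.394
grasp_force: 35.0
```

Emit:
arm_command([
  {"travel": [-0.25,0.3,0],"rot": [0,0,0]},
  {"travel": [-0.5,0.65,0],"rot": [0,0,0]},
  {"travel": [-0.8,1,0],"rot": [0,0,0]},
  {"travel": [-0.8,1,0],"rot": [0,0,0]},
  {"travel": [-0.8,1,0],"rot": [0,0,0]},
  {"travel": [-0.8,1,0],"rot": [0,0,0]},
  {"travel": [-0.8,1,0],"rot": [0,0,0]},
])

```text
time_s: 18.0
position: [0.624, -0.0244, 0.1643]
tcp_rot: [-179.9, -0.1, 179.9]
force: [-0.5, 0.0, -3.1]
gripper_width: 0.395
grasp_force: 35.0
```

Run:
```python
from h import *
p=imaging.camera("wrist"); save(p,"w5.png"); s=env.observe(); print(s["position"],s["tcp_rot"])
P=s["position"]; print("TCPz",P[2])
uv,w=cloud(p,True); m=(np.hypot(*(w[:,:2]-P[:2]).T)<.03)
for a in np.arange(P[2]-.035,P[2]+.03,.005):
    k=m&(abs(w[:,2]-a)<.0025)
    if k.sum()>5: print(round(a-P[2],4),k.sum(),w[k].min(0).round(4),w[k].max(0).round(4))
print("pin",topfit(p,True,[.66,.0253],.025,.0825,.095),topfit(p,True,[.66,.0253],.025,.06,.079))
```

```text
[ 0.6241362  -0.02470195  0.1647914 ] [-1.79951371e+02 -8.56141512e-02  1.79858439e+02]
TCPz 0.1647914021416743
-0.025 63 [ 0.6079 -0.0411  0.1383] [ 0.6209 -0.0071  0.1423]
-0.02 123 [ 0.6078 -0.0412  0.1423] [ 0.6204 -0.0074  0.1473]
-0.015 135 [ 0.6076 -0.0411  0.1473] [ 0.6209 -0.0072  0.1523]
-0.01 173 [ 0.6078 -0.0494  0.1524] [0.621  0.0017 0.1573]
-0.005 276 [ 0.6078 -0.0502  0.1573] [0.6207 0.002  0.1623]
0.0 295 [ 0.6077 -0.0501  0.1623] [0.6208 0.0018 0.1673]
0.005 374 [ 0.6076 -0.0499  0.1673] [0.6369 0.0019 0.1723]
0.01 442 [ 0.6079 -0.0503  0.1723] [0.6366 0.0022 0.1773]
0.015 481 [ 0.6077 -0.0504  0.1773] [0.6369 0.0018 0.1823]
0.02 844 [ 0.608  -0.0514  0.1823] [0.6394 0.0025 0.1873]
0.025 560 [ 0.6084 -0.0416  0.1873] [ 0.6389 -0.0069  0.1922]
pin None (array([0.6546, 0.027 ]), 0.0058, 85, array([0.6534, 0.0262, 0.0711]), np.float64(0.0719))
```

View pics/w5.png

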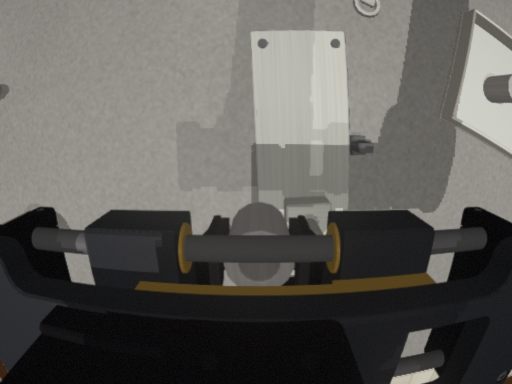

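w5 shows the sleeve held upright between the jaws at (258,245), with the head behind it at (305,207) and the post at (360,145). The sleeve centre is about 1.2 mm in +x from the TCP. I'm moving it over the pin.

Emit:
arm_command([
  {"travel": [-0.17,0.25,0],"rot": [0,0,0]},
  {"travel": [-0.35,0.495,0],"rot": [0,0,0]},
  {"travel": [-0.35,0.495,0.15],"rot": [0,0,0]},
  {"travel": [-0.35,0.495,0.3],"rot": [0,0,0]},
  {"travel": [-0.35,0.495,0.4],"rot": [0,0,0]},
  {"travel": [-0.35,0.495,0.4],"rot": [0,0,0]},
  {"travel": [-0.35,0.495,0.4],"rot": [0,0,0]},
  {"travel": [-0.35,0.495,0.4],"rot": [0,0,0]},
])

```text
time_s: 18.72
position: [0.6605, 0.0259, 0.1266]
tcp_rot: [180.0, 0.1, 179.9]
force: [0.8, -0.6, -2.3]
gripper_width: 0.394
grasp_force: 35.0
```

Run:
```python
from h import *
for i in range(4):
    p=imaging.camera("wrist"); s=env.observe(); P=s["position"]
    uv,w=cloud(p,True); m=(np.hypot(*(w[:,:2]-P[:2]).T)<.03)&(abs(w[:,2]-P[2]+.018)<.006)
    print(P.round(4),s["tcp_rot"].round(2),w[m].min(0).round(4),w[m].max(0).round(4))
p=imaging.camera("side");uv,w=cloud(p,False)
m=(np.hypot(*(w[:,:2]-P[:2]).T)<.03)&(abs(w[:,2]-P[2]+.01)<.012); print("side sleeve",w[m].min(0).round(4),w[m].max(0).round(4))
print("pin",topfit(p,False,[.66,.0253],.02,.06,.082))
```

```text
[0.6608 0.0262 0.1269] [1.7999e+02 1.2000e-01 1.7994e+02] [0.6442 0.0091 0.1029] [0.6575 0.0432 0.1149]
[0.6608 0.0264 0.1269] [1.7998e+02 1.3000e-01 1.7996e+02] [0.6446 0.0094 0.103 ] [0.6578 0.0435 0.1149]
[0.6608 0.0266 0.1268] [1.7998e+02 1.2000e-01 1.7998e+02] [0.6446 0.0095 0.103 ] [0.6577 0.0437 0.1148]
[0.6607 0.0267 0.1267] [1.7998e+02 1.0000e-01 1.7999e+02] [0.6446 0.0098 0.1028] [0.658  0.044  0.1146]
side sleeve [ 0.6429 -0.0008  0.1047] [0.671  0.0539 0.1285]
pin (array([0.6585, 0.0236]), 0.0082, 26, array([0.6561, 0.0214, 0.0723]), np.float64(0.0729))
```

Emit:
arm_command([
  {"travel": [0.022,-0.013,0.05],"rot": [0,0,0]},
  {"travel": [0.022,-0.013,0.1],"rot": [0,0,0]},
  {"travel": [0.022,-0.013,0.1],"rot": [0,0,0]},
  {"travel": [0.022,-0.013,0.1],"rot": [0,0,0]},
  {"travel": [0.022,-0.013,0.1],"rot": [0,0,0]},
  {"travel": [0.022,-0.013,0.1],"rot": [0,0,0]},
])

```text
time_s: 19.47
position: [0.6581, 0.0257, 0.1157]
tcp_rot: [180.0, 0.0, -180.0]
force: [0.8, 0.1, -3.7]
gripper_width: 0.393
grasp_force: 35.0
```

```bash
cat > c.py <<'E'
from h import *
for i in range(2):
    p=imaging.camera("wrist"); s=env.observe(); P=s["position"]
    uv,w=cloud(p,True); m=(np.hypot(*(w[:,:2]-P[:2]).T)<.03)&(abs(w[:,2]-P[2]+.018)<.006)
    a,b=w[m].min(0),w[m].max(0)
    print(P.round(4),s["tcp_rot"].round(2),"centre",(a[0]+.018).round(4),((a[1]+b[1])/2).round(4),s["force"].round(1))
E
python3 c.py
```

```text
[0.6581 0.0257 0.1157] [ 1.7999e+02  2.0000e-02 -1.7999e+02] centre 0.6598 0.0259 [-0.1  0.3 -3.1]
[0.6582 0.0257 0.1158] [ 1.8000e+02  3.0000e-02 -1.7998e+02] centre 0.6599 0.0259 [ 0.3  0.5 -3.2]
```

Centred within about 0.6 mm, so I'm lowering in small steps.

Emit:
arm_command([
  {"travel": [0,-0.005,0.04],"rot": [0,0,0]},
  {"travel": [0,-0.005,0.08],"rot": [0,0,0]},
  {"travel": [0,-0.005,0.12],"rot": [0,0,0]},
  {"travel": [0,-0.005,0.12],"rot": [0,0,0]},
  {"travel": [0,-0.005,0.12],"rot": [0,0,0]},
])

```text
time_s: 19.98
position: [0.6576, 0.0251, 0.1029]
tcp_rot: [-180.0, -0.1, -180.0]
force: [0.2, 0.4, -4.0]
gripper_width: 0.399
grasp_force: 35.0
```

Emit:
arm_command([
  {"travel": [0,0,0.03],"rot": [0,0,0]},
  {"travel": [0,0,0.06],"rot": [0,0,0]},
  {"travel": [0,0,0.08],"rot": [0,0,0]},
  {"travel": [0,0,0.08],"rot": [0,0,0]},
])

```text
time_s: 20.32
position: [0.6575, 0.0252, 0.0948]
tcp_rot: [-180.0, -0.1, -180.0]
force: [0.4, 0.2, -2.2]
gripper_width: 0.396
grasp_force: 35.0
```

Emit:
arm_command([
  {"travel": [0,0,0.04],"rot": [0,0,0]},
  {"travel": [0,0,0.08],"rot": [0,0,0]},
  {"travel": [0,0,0.12],"rot": [0,0,0]},
  {"travel": [0,0,0.16],"rot": [0,0,0]},
  {"travel": [0,0,0.2],"rot": [0,0,0]},
  {"travel": [0,0,0.22],"rot": [0,0,0]},
  {"travel": [0,0,0.22],"rot": [0,0,0]},
  {"travel": [0,0,0.22],"rot": [0,0,0]},
])

```text
time_s: 20.98
position: [0.6579, 0.0251, 0.0734]
tcp_rot: [180.0, -0.0, -180.0]
force: [0.7, 0.1, -2.5]
gripper_width: 0.394
grasp_force: 35.0
```

Emit:
arm_command([
  {"travel": [0,0,0.01],"rot": [0,0,0]},
  {"travel": [0,0,0.02],"rot": [0,0,0]},
  {"travel": [0,0,0.025],"rot": [0,0,0]},
  {"travel": [0,0,0.025],"rot": [0,0,0]},
])

```text
time_s: 21.32
position: [0.6579, 0.0252, 0.0711]
tcp_rot: [180.0, 0.0, -180.0]
force: [1.0, -0.6, -3.5]
gripper_width: 0.394
grasp_force: 35.0
```

Emit:
arm_command([
  {"travel": [0,0,0.01],"rot": [0,0,0]},
  {"travel": [0,0,0.02],"rot": [0,0,0]},
  {"travel": [0,0,0.02],"rot": [0,0,0]},
  {"travel": [0,0,0.02],"rot": [0,0,0]},
])

```text
time_s: 21.65
position: [0.6582, 0.0252, 0.0695]
tcp_rot: [180.0, 0.0, -180.0]
force: [-2.1, -0.4, -0.6]
gripper_width: 0.397
grasp_force: 35.0
```

Emit:
arm_command([
  {"travel": [0,0,0],"rot": [0,0,0]},
  {"travel": [0,0,0],"rot": [0,0,0]},
  {"travel": [0,0,0],"rot": [0,0,0]},
  {"travel": [0,0,0],"rot": [0,0,0]},
  {"travel": [0,0,0],"rot": [0,0,0]},
  {"travel": [0,0,0],"rot": [0,0,0]},
  {"travel": [0,0,0],"rot": [0,0,0]},
  {"travel": [0,0,0],"rot": [0,0,0]},
  {"travel": [0,0,0],"rot": [0,0,0]},
  {"travel": [0,0,0],"rot": [0,0,0]},
], jaw=0.75)

```text
time_s: 22.48
position: [0.658, 0.0252, 0.069]
tcp_rot: [180.0, 0.0, -180.0]
force: [0.4, -0.2, -0.0]
gripper_width: 0.749
grasp_force: 0.0
```

Run:
```python
from h import *
p=imaging.camera("wrist"); s=env.observe(); P=s["position"]; print(P,s["grasp_force"],s["force"])
print("wrist top",topfit(p,True,[.66,.0253],.024,.085,.105))
for n in("side","top"):
    p=imaging.camera(n); print(n,topfit(p,False,[.66,.0253],.019,.085,.105))
    print(" b",topfit(p,False,[.498,.280],.03,.045,.06)); save(p,n+"2.png")
```

```text
[0.65797116 0.02515687 0.06906167] 0.0 [0.01888635 0.37569147 0.07690983]
wrist top (array([0.6597, 0.0251]), 0.018, 1488, array([0.6618, 0.0252, 0.0911]), np.float64(0.0921))
side (array([0.6588, 0.0253]), 0.0177, 46, array([0.6522, 0.0263, 0.0919]), np.float64(0.0929))
 b (array([0.4966, 0.2803]), 0.0196, 76, array([0.4961, 0.2782, 0.0522]), np.float64(0.0525))
top None
 b (array([0.4993, 0.2779]), 0.018, 95, array([0.4989, 0.2773, 0.0542]), np.float64(0.0542))
```

The sleeve is seated (centre (0.660,0.025), top about 0.094) and released. Now gripping it and pulling steadily.

Emit:
arm_command([
  {"travel": [0,0,0],"rot": [0,0,0]},
  {"travel": [0,0,0],"rot": [0,0,0]},
  {"travel": [0,0,0],"rot": [0,0,0]},
  {"travel": [0,0,0],"rot": [0,0,0]},
  {"travel": [0,0,0],"rot": [0,0,0]},
  {"travel": [0,0,0],"rot": [0,0,0]},
  {"travel": [0,0,0],"rot": [0,0,0]},
  {"travel": [0,0,0],"rot": [0,0,0]},
  {"travel": [0,0,0],"rot": [0,0,0]},
  {"travel": [0,0,0],"rot": [0,0,0]},
], jaw=0, grip_force=50)

```text
time_s: 23.47
position: [0.658, 0.0252, 0.0691]
tcp_rot: [180.0, 0.0, -180.0]
force: [-0.0, -0.1, 0.3]
gripper_width: 0.394
grasp_force: 50.0
```

Emit:
arm_command([
  {"travel": [0.02,0,0],"rot": [0,0,0]},
  {"travel": [0.05,-0.002,0],"rot": [0,0,0]},
  {"travel": [0.08,-0.004,0],"rot": [0,0,0]},
  {"travel": [0.11,-0.005,0],"rot": [0,0,0]},
  {"travel": [0.14,-0.006,0],"rot": [0,0,0]},
  {"travel": [0.17,-0.008,0],"rot": [0,0,0]},
  {"travel": [0.2,-0.009,0],"rot": [0,0,0]},
  {"travel": [0.23,-0.011,0],"rot": [0,0,0]},
  {"travel": [0.26,-0.012,0],"rot": [0,0,0]},
  {"travel": [0.29,-0.014,0],"rot": [0,0,0]},
  {"travel": [0.3,-0.014,0],"rot": [0,0,0]},
  {"travel": [0.3,-0.014,0],"rot": [0,0,0]},
])

```text
time_s: 24.47
position: [0.6278, 0.0239, 0.0691]
tcp_rot: [180.0, 0.0, -180.0]
force: [5.0, 0.2, -3.3]
gripper_width: 0.389
grasp_force: 50.0
```

Emit:
arm_command([
  {"travel": [0.02,0,0],"rot": [0,0,0]},
  {"travel": [0.06,-0.003,0],"rot": [0,0,0]},
  {"travel": [0.1,-0.005,0],"rot": [0,0,0]},
  {"travel": [0.14,-0.006,0],"rot": [0,0,0]},
  {"travel": [0.18,-0.008,0],"rot": [0,0,0]},
  {"travel": [0.22,-0.01,0],"rot": [0,0,0]},
  {"travel": [0.26,-0.012,0],"rot": [0,0,0]},
  {"travel": [0.3,-0.014,0],"rot": [0,0,0]},
  {"travel": [0.34,-0.016,0],"rot": [0,0,0]},
  {"travel": [0.38,-0.018,0],"rot": [0,0,0]},
  {"travel": [0.42,-0.02,0],"rot": [0,0,0]},
  {"travel": [0.42,-0.02,0],"rot": [0,0,0]},
])

```text
time_s: 25.47
position: [0.5856, 0.0219, 0.0691]
tcp_rot: [180.0, 0.0, -180.0]
force: [5.9, 0.7, -6.1]
gripper_width: 0.39
grasp_force: 50.0
```

Emit:
arm_command([
  {"travel": [0.01,0,0],"rot": [0,0,0]},
  {"travel": [0.02,0,0],"rot": [0,0,0]},
  {"travel": [0.02,0,0],"rot": [0,0,0]},
  {"travel": [0.02,0,0],"rot": [0,0,0]},
  {"travel": [0.02,0,0],"rot": [0,0,0]},
])

```text
time_s: 25.88
position: [0.5845, 0.0219, 0.0691]
tcp_rot: [180.0, 0.1, -180.0]
force: [6.3, 1.3, -5.2]
gripper_width: 0.392
grasp_force: 50.0
```

Run:
```python
from h import *
p=imaging.camera("wrist"); s=env.observe(); print(s["position"],s["force"],s["grasp_force"]); save(p,"w6.png")
uv,w=cloud(p,True)
for n,lo,hi,y0,y1 in(("post",.034,.05,.068,.095),("pointer",.016,.03,.05,.066)):
    m=(abs(w[:,0]-.583)<.03)&(w[:,1]>y0)&(w[:,1]<y1)&(w[:,2]>lo)&(w[:,2]<hi)
    print(n,m.sum(),w[m].min(0).round(4),w[m].max(0).round(4),np.median(w[m],0).round(4)) if m.sum() else print(n,0)
print("sleeve top",topfit(p,True,s["position"][:2],.024,.085,.105))
m=(np.hypot(*(w[:,:2]-s["position"][:2]).T)<.03)&(abs(w[:,2]-.06)<.005); print("sleeve low",w[m].min(0)[0]+.018,w[m].min(0)[1],w[m].max(0)[1])
p=imaging.camera("side"); uv,w=cloud(p,False)
for n,lo,hi,y0,y1 in(("post",.034,.05,.068,.095),("pointer",.016,.03,.05,.066)):
    m=(abs(w[:,0]-.583)<.03)&(w[:,1]>y0)&(w[:,1]<y1)&(w[:,2]>lo)&(w[:,2]<hi)
    print(n,m.sum(),np.median(w[m],0).round(4)) if m.sum() else print(n,0)
```

```text
[0.58452881 0.02190847 0.06909307] [ 5.83327436  0.34314557 -5.36339906] 49.99761655446491
post 22 [0.5768 0.0722 0.0341] [0.5778 0.0865 0.0369] [0.5774 0.0812 0.0354]
pointer 121 [0.584  0.0502 0.0182] [0.5888 0.0648 0.0277] [0.5854 0.0598 0.0256]
sleeve top (array([0.581 , 0.0214]), 0.0221, 1634, array([0.5881, 0.0219, 0.0917]), np.float64(0.0923))
sleeve low 0.5864179262287583 -0.0033764908638266138 0.048071001311509286
post 20 [0.5799 0.0777 0.0404]
pointer 6 [0.5846 0.058  0.0265]
```

View pics/w6.png

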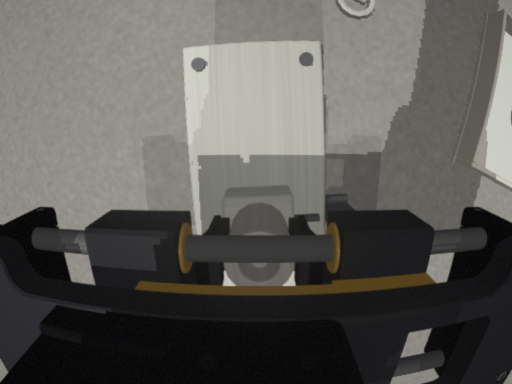

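w6 shows the pointer at (312,217) just short of the post at (337,200), about 2 mm to go. The sleeve is still held.

Emit:
arm_command([
  {"travel": [0.01,0,0],"rot": [0,0,0]},
  {"travel": [0.02,-0.001,0],"rot": [0,0,0]},
  {"travel": [0.02,-0.001,0],"rot": [0,0,0]},
  {"travel": [0.02,-0.001,0],"rot": [0,0,0]},
  {"travel": [0.02,-0.001,0],"rot": [0,0,0]},
  {"travel": [0.02,-0.001,0],"rot": [0,0,0]},
  {"travel": [0.02,-0.001,0],"rot": [0,0,0]},
  {"travel": [0.02,-0.001,0],"rot": [0,0,0]},
])

```text
time_s: 26.65
position: [0.5826, 0.0218, 0.0691]
tcp_rot: [180.0, 0.1, -180.0]
force: [6.5, 1.9, -4.9]
gripper_width: 0.389
grasp_force: 50.0
```

Run:
```python
from h import *
p=imaging.camera("wrist"); s=env.observe(); print(s["position"],s["grasp_force"],s["force"])
uv,w=cloud(p,True)
m=(abs(w[:,0]-.583)<.03)&(w[:,1]>.05)&(w[:,1]<.066)&(w[:,2]>.016)&(w[:,2]<.03)
print(m.sum(),w[m].min(0).round(4),w[m].max(0).round(4),np.median(w[m],0).round(4))
print("top",topfit(p,True,[.585,.0218],.016,.085,.105))
for n in("side","top"):
    p=imaging.camera(n); print(n," b",topfit(p,False,[.498,.280],.03,.045,.06),"vial",topfit(p,False,[.49,-.405],.03,.03,.09))
```

```text
[0.58254122 0.02181008 0.06908446] 49.99764214382594 [ 6.8398741   0.93193951 -4.00978889]
123 [0.5822 0.0502 0.0197] [0.5871 0.0648 0.0273] [0.5835 0.0597 0.0253]
top (array([0.585 , 0.0218]), 0.0161, 1062, array([0.5916, 0.0217, 0.0914]), np.float64(0.0924))
side  b (array([0.4983, 0.2797]), 0.0191, 75, array([0.4963, 0.278 , 0.0526]), np.float64(0.0531)) vial (array([ 0.4892, -0.4034]), 0.0114, 106, array([ 0.4859, -0.4036,  0.0509]), np.float64(0.0477))
top  b (array([0.4991, 0.278 ]), 0.0178, 96, array([0.4988, 0.2775, 0.054 ]), np.float64(0.0543)) vial (array([ 0.4911, -0.4036]), 0.0116, 58, array([ 0.49  , -0.4006,  0.0515]), np.float64(0.0492))
```

```bash
python3 -c "
from bench import env
print(env.finish_job())"
```

```text
the job is handed in; nothing more can be done
None
```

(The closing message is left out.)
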